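# Mesh a cast tap-handle top onto the splined mandrel of a trimming turntable

## Robot

A 6-joint arm with a two-finger parallel gripper is mounted at the origin on the work surface. World frame = base frame: x ahead of the robot, y to its left, z up, the work surface at z = 0. Lengths are in m, angles in rad, forces in N, time in s.
With the tool pointing down it reaches from about 0.25 to 0.85 m from the base axis. Payload 12.5 kg.
Tool frame: the origin (TCP) lies at the very end of the fingers, on their centre line; the grasp point (between the pads) lies 19 mm behind it; z points along the fingers, y is the line along which they close (so a half turn about z gives the same grasp; the last joint's range is limited). The gripper opens to 93 mm and grips with 3 to 60 N. Pads are 15 mm wide; open, the fingers measure 128 mm over their backs; the gripper's body (75 mm by 188 mm) begins 65 mm behind the grasp point.
Start: joints at [1.021, 0.351, 1.652, -0, 1.139, -0.085], TCP at [0.247, 0.492, 0.219] pointing down, gripper open.
Joint ranges: [-2.75, 2.75], [-0.79, 2.1], [0.01, 2.65], [-1.57, 4.71], [0.07, 3.14], [-2.87, 2.87]. Speed limits (rad/s): [2.22, 2.22, 2.79, 3.14, 3.14, 3.14].

## Interface

Orientations are given as a unit quaternion [w, x, y, z].
In Python, from rig import monitor, camera, get_calibration, bot gives the robot as it stands. The module is installed in compiled form; this text tells all that it offers.
- The arm moves only by the tool carry_out, never from a script. Its argument "deltas" is one flat list of numbers, 7 for each row, row after row: the shift along the tool's x, y, z in units of 20 cm (1.0 is 20 cm), then the turn, a rotation vector about the tool's x, y, z in units of 60 degrees (1.0 is 60 degrees), then the opening, from 0 (shut) to 1 (fully open). In form: [dx, dy, dz, ax, ay, az, claw, dx, dy, dz, ax, ay, az, claw, ...]. A call has 1 to 20 rows; each row is the pose to reach, as a shift and turn from the pose commanded when the call began, along the tool's axes at that moment; what a row does not reach only later rows make up. A row lasts 1/12 s, in which the tool goes at most 41.7 mm and 7.16 degrees, less where a joint would pass 70% of its speed; a pose out of reach is approached as far as the arm can. A call with a number of a shift or a turn outside -1 to 1 is refused whole. A call with a gripper value outside its range is refused whole. The fingers move at their own pace and stop on an object; "newtons" is the grip in N (left out, the last holds). Time passes only in rows, so rows that repeat a pose let the fingers close. It gives the time, the measured TCP pose, the force, the opening and the grip force at its end, in the units of the state.
- monitor.get_state(): the state, without advancing time (a new reading comes with each control period).
- camera(name): name is "scene" or "side" or "wrist"; returns the picture (384x512x3 uint8, blue, green, red); there is no depth.
- get_calibration(name): a dict with "intrinsics" (3x3 intrinsics, pixels), "R" (3x3) and "t" (3): a world point X has camera coordinates R X + t. Camera axes: x right, y down, z forward; pixel columns grow to the right and rows downward; lengths in m; the calibration is good to about 2 mm. A picture is of the moment at which its call begins: read the wrist's pose just before it. get_calibration takes no time and is no camera call; for the wrist camera it gives the pose at the moment of the call.
- bot.sign_off(): hands the job in; it is judged then, once.
The state is a dict: "time_s": time; "qpos": joint angles; "joint_velocities": joint speeds; "effort": joint torques, N m; "tool_pos": TCP position; "ee_rot": TCP orientation; "wrist_force": force on the tool from outside, world axes, zero at the start; "ft_torque": the same for the moment, N m; "gripper_width": finger opening in m; "finger_force": force on a finger pad.
Only numpy, scipy, OpenCV 4.12 (cv2) and the standard library are available. Lean on these libraries where they do the work, as an engineer would, in place of code of your own. Each camera call takes 0.05 s, during which the arm holds its last target. There are 200 camera calls.

## Task

Take the white fish-tail casting with the teal collar off the blue board and push its splined bore gently down over the splined mandrel on the grey stand, rocking it round until the teeth mesh and it sits fully home on the steel flange. Once it is home, use it to turn the turntable clockwise (seen from above) to its stop, then let go, leaving the casting fully home and the turntable at the stop. Do not force it, and leave the other castings, the clear cup and the green roll where they are.

Things in the scene. Friction and masses are not known exactly. Their poses are not given: they have to be found in the camera images.
- casting: white casting to load, upright on the blue board, one of three. Origin: centre of its underside, z up. Teal collar 60 mm in diameter, 46 tall, white fish-tail above; 102 tall, about 0.22 kg. Bore open below, 39 mm wide, 40 deep, with six inward teeth 60 degrees apart (one towards +x), 6.5 wide, 22 long from the mouth, tips on a 27.4 mm circle. Any of six turns meshes
- grip (a point): point to pinch on the casting's fish-tail, 71 mm above its underside, on its axis, axes as the casting's. The tail is flat-sided, 22 mm thick along y (pinch across y), 34 mm wide along x from 46 to 86 mm, then two lobes up to about 50 mm wide and 102 mm high
- seat (a point): centre of the top of the steel flange (68 mm in diameter) where the casting's underside must rest, on the axis of turntable and mandrel, 48 mm above the bench; axes of the stand. Six brass outward teeth rise 22 mm from it, 60 degrees apart, 6 mm wide, 36 mm over the tips. Unmeshed teeth hold the casting's underside 22 mm above this point. Meshed play: about 4 degrees and 1 mm each way
- tip (a point): top of the steel mandrel, 36 mm above the flange; axes of the stand, not of the teeth. Its 25 mm plain core stands 6 mm above the teeth and ends in an 8 mm cone narrowing to 14 mm, which centres the bore. The mandrel is clamped fast in the turntable at a different turn each time: the turn of its teeth is NOT measured and must be found by feel (up to 60 degrees of search)
- turntable (a joint): turn of the aluminium turntable (100 mm disc, red pointer, carries the mandrel) about the vertical, rad: grows clockwise seen from above from 0 to its firm stop at 0.9, starts between 0 and 0.3. Stiff (about 0.15 N m), stays where left. Rubbing of tooth ends hardly turns it, meshed teeth do; the stop shows as a rise of the turning moment. Push the casting home before turning
- stand: grey base 130 x 130 x 20 mm fixed to the bench, carrying turntable and mandrel. Origin at the centre of its underside, on the turntable's axis. Everything on it is less than 40 mm high except the mandrel
- board: fixed blue board 150 x 380 x 18 mm on which the three castings stand about 110 mm apart. Origin at the centre of its underside; long side along its y
- cast_b: white casting to leave where it stands on the board: square foot 44 x 44 x 28, round collar 60 in diameter above it, fish-tail on top (22 thick along its y), about 107 tall in all; no teal. Origin at the centre of its underside
- cast_c: white casting to leave where it stands on the board: square foot 44 x 44 x 28, round collar 60 in diameter above it, fish-tail on top (22 thick along its y), about 107 tall in all; no teal. Origin at the centre of its underside
- cup: clear plastic cup, 80 mm wide, 110 tall; leave it. Origin at the centre of its underside
- tape: lime-green roll, 100 mm across, 24 tall; leave it. Origin at the centre of its underside
There are look-alikes about, which are no part of the job. What is shaped like the casting but brown is not meant.

How it is judged:
On the way:
1. the casting is fully home on the flange, teeth meshed, before the turntable has reached its stop (z of casting in the frame of seat between -0.003 and 0.003 m and horizontal distance between casting and seat below 0.004 m and angle between casting's own z axis and vertical below 0.06 rad and value of joint turntable below 0.8 rad), for 0.1 s.
At the end, for the whole second after the job is handed in: the casting stands upright (within 0.06 rad) and centred (within 4 mm) on the mandrel with its underside within 3 mm of the flange, the turntable is at its stop (joint above 0.82 of 0.9), and the casting is released and at rest (z of casting in the frame of seat between -0.003 and 0.003 m and horizontal distance between casting and seat below 0.004 m and angle between casting's own z axis and vertical below 0.06 rad and value of joint turntable above 0.82 rad and linear speed of casting below 0.01 m/s and angular speed of casting below 0.05 rad/s); the robot touches nothing.
It fails at once if the casting is pressed against the mandrel with more than 40 N before it is home (still over 5 mm above the flange) (contact force between casting and stand above 40 N and z of casting in the frame of seat above 0.005 m).
It fails at once if the casting is pressed or wrenched against the mandrel, flange or stop with more than 100 N (contact force between casting and stand above 100 N).
It fails at once if another casting, the cup or the roll is moved more than 25 mm (distance of any of cast_b, cast_c, cup, tape from where it was at the start of the episode above 0.025 m).
It fails at once if another casting is tipped over (angle between any of cast_b, cast_c's own z axis and vertical above 0.35 rad).
It also fails if it takes over 72 s, if anything falls off the work surface, if the arm or the gripper's body presses on something with over 40 N, if the wrist force passes 120 N, or if a joint passes its speed limit or range.

## Working session

There is one attempt and no reset: what is moved stays moved. The work goes in short steps, Python scripts to look and compute and a tool call to move; the robot and the scene stay as the last step left them, time stands still between calls to the robot, and variables do not carry over. Pictures are saved under pics/ and viewed, at most 10 in all, crops included, and the job is handed in when it is done.

Besides the shell and the picture viewer there is one more tool, called after ">>>" as name(argument=value, ...) on one line, values as JSON. carry_out: Moves the arm, as the interface text tells. Its arguments: {"type":"object","properties":{"deltas":{"type":"array"},"newtons":{"type":"number"}},"required":["deltas"]}

```bash
mkdir -p pics
python3 - <<'E'
from rig import monitor, camera, get_calibration
import cv2,numpy as np
s=monitor.get_state();print(s)
for n in("scene","side"):
    cv2.imwrite(f"pics/{n}.png",camera(n));c=get_calibration(n);print(n,-c["R"].T@c["t"],c["R"][2])
a=cv2.imread("pics/scene.png");b=cv2.imread("pics/side.png")
cv2.imwrite("pics/both.png",cv2.resize(np.vstack([a,b]),None,fx=.78,fy=.78))
E
```

```text
{'time_s': 0.0, 'qpos': array([ 1.02140487e+00,  3.51261535e-01,  1.65239349e+00, -1.23185572e-05,
        1.13910637e+00, -8.45786272e-02]), 'joint_velocities': array([-0.00027394,  0.00144218, -0.00085412,  0.00023966,  0.00098597,
       -0.00020859]), 'effort': array([-1.38776126e-03, -4.97307014e+01, -2.85257792e+01,  6.97392854e-02,
        2.56808818e-02, -6.96752863e-05]), 'tool_pos': array([0.24633528, 0.49137809, 0.2180992 ]), 'ee_rot': array([-1.76837060e-04,  2.30317358e-01,  9.73115396e-01, -5.57003111e-04]), 'wrist_force': array([-0.13944615, -0.05581365,  0.08475508]), 'ft_torque': array([-0.05686094, -0.04244362, -0.00551233]), 'finger_force': 0.0, 'gripper_width': 0.09285688886483687}
scene [1.21406579 0.92609295 0.80285105] [-0.5178265  -0.67164958 -0.52985145]
side [ 0.48422415 -0.76433885  0.95637755] [ 0.03324676  0.65207891 -0.75742177]
```

View pics/scene.png

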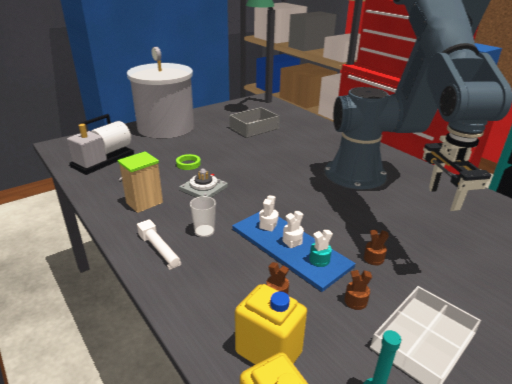

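View pics/side.png

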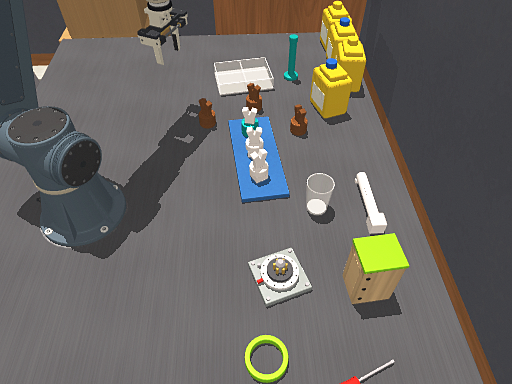

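Both views show the following, as scene pixel and side pixel:
- White and teal casting, the target: (320,250), (250,125).
- Plain white castings to leave: (293,232) and (269,215).
- Brown look-alikes: (376,247), (358,290) and (278,283).
- Teal post, not part of the job: (386,360).
- Stand: (204,182), (280,270).

I'll check the target in a crop.

```bash
cat > h.py <<'E'
import cv2,numpy as np
from rig import monitor, camera, get_calibration
from scipy.spatial.transform import Rotation as Ro
def ray(c,u,v):
    d=c["R"].T@np.linalg.inv(c["intrinsics"])@np.array([u,v,1.]); return -c["R"].T@c["t"],d
def plane(c,u,v,z):
    o,d=ray(c,u,v); return o+d*(z-o[2])/d[2]
def tri(ps):
    A=0;b=0
    for c,u,v in ps:
        o,d=ray(c,u,v);d=d/np.linalg.norm(d);M=np.eye(3)-np.outer(d,d);A=A+M;b=b+M@o
    return np.linalg.solve(A,b)
def proj(c,X):
    p=c["intrinsics"]@(c["R"]@X+c["t"]);return p[:2]/p[2]
def blobs(m,n=4,amin=20):
    k,l,s,c=cv2.connectedComponentsWithStats(m.astype(np.uint8))
    return sorted([(int(s[i,4]),*c[i].round(1),*map(int,s[i,:4])) for i in range(1,k) if s[i,4]>amin],reverse=True)[:n]
E
python3 - <<'E'
from h import *
C={n:get_calibration(n) for n in("scene","side")}
for n in C:
    im=cv2.imread(f"pics/{n}.png");h=cv2.cvtColor(im,cv2.COLOR_BGR2HSV)
    print(n,"teal",blobs(cv2.inRange(h,(75,120,60),(95,255,255))>0))
    m=cv2.inRange(h,(100,150,60),(118,255,255))
    if n=="side":
        cs=cv2.findContours(m,0,2)[0]; c=max([c for c in cs if cv2.boundingRect(c)[0]>200],key=cv2.contourArea)
        bx=cv2.boxPoints(cv2.minAreaRect(c));print("board",[plane(C[n],*p,.018).round(3) for p in bx])
print("tip guess",tri([(C["scene"],204,171),(C["side"],280,262)]))
a=cv2.imread("pics/scene.png");b=cv2.imread("pics/side.png")
f=lambda i,x,y:cv2.resize(i[y:y+75,x:x+100],(400,300),interpolation=2)
cv2.imwrite("pics/crop.png",np.vstack([np.hstack([f(a,270,195),f(b,210,95)]),np.hstack([f(a,155,150),f(b,230,235)])]))
E
```

```text
scene teal [(844, np.float64(385.3), np.float64(357.7), 363, 331, 38, 53), (450, np.float64(502.0), np.float64(162.9), 489, 128, 23, 63), (347, np.float64(319.9), np.float64(256.2), 309, 243, 23, 24)]
side teal [(381, np.float64(291.7), np.float64(58.8), 284, 34, 14, 47), (127, np.float64(247.9), np.float64(126.2), 242, 118, 16, 19)]
board [array([0.437, 0.383, 0.018]), array([0.614, 0.42 , 0.018]), array([0.624, 0.013, 0.018]), array([ 0.478, -0.01 ,  0.018])]
tip guess [ 0.56731533 -0.24869089  0.07601162]
```

View pics/crop.png

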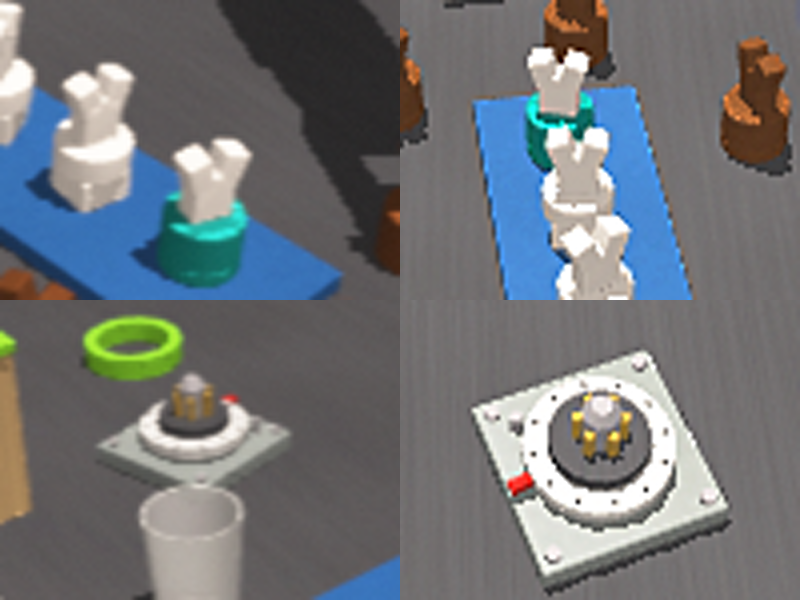

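The crop confirms the target: white tail on a teal collar, crop (210,210), which is scene (321,252). The mandrel tip is at crop (192,377), i.e. scene (203,169), and crop (600,402), i.e. side (280,260.5). Three roughly visible brass teeth face the side camera.

Run:
```python
from h import *
C={n:get_calibration(n) for n in("scene","side")}
print("cast",plane(C["scene"],320.5,255,.041), plane(C["side"],250,112,.12))
print("tip",tri([(C["scene"],203,169),(C["side"],280,260.5)]),plane(C["side"],280,260.5,.084),plane(C["scene"],203,169,.084))
s=monitor.get_state();R=Ro.from_quat(s["ee_rot"],scalar_first=True);print(R.as_matrix().round(3))
for t in ([.5,.3,.24],):
    print("delta/0.2",(R.inv().apply(np.array(t)-s["tool_pos"])/.2).round(3))
c=get_calibration("wrist");print("wristcam in tool",R.inv().apply(-c["R"].T@c["t"]-s["tool_pos"]),R.inv().apply(c["R"][2]),c["intrinsics"])
```

```text
cast [0.51646122 0.32260259 0.041     ] [0.51628396 0.29799733 0.12      ]
tip [ 0.5683311  -0.2501802   0.08449077] [ 0.56969329 -0.25062156  0.084     ] [ 0.56635284 -0.25074783  0.084     ]
[[-0.894  0.448 -0.001]
 [ 0.448  0.894 -0.001]
 [ 0.    -0.001 -1.   ]]
delta/0.2 [-1.563 -0.287 -0.109]
wristcam in tool [ 0.06620952 -0.00048768 -0.16576643] [-0.23883213 -0.00109436  0.97106025] [[311.87510722   0.         253.74996222]
 [  0.         311.87510722 190.88358093]
 [  0.           0.           1.        ]]
```

>>> carry_out(deltas=[-1,-0.18,-0.11,0,0,0,1,-1,-0.18,-0.11,0,0,0,1,-1,-0.18,-0.11,0,0,0,1,-1,-0.18,-0.11,0,0,0,1,-1,-0.18,-0.11,0,0,0,1])

```text
time_s: 0.52
tool_pos: [0.4106, 0.3681, 0.2407]
ee_rot: [-0.0, 0.23, 0.973, -0.0]
wrist_force: [0.8, 0.5, -0.7]
gripper_width: 0.0929
finger_force: 0.0
```

>>> carry_out(deltas=[-0.6,0,0,0,0,0,1,-0.6,0,0,0,0,0,1,-0.6,0,0,0,0,0,1,-0.6,0,0,0,0,0,1,-0.6,0,0,0,0,0,1])

```text
time_s: 0.93
tool_pos: [0.5174, 0.3149, 0.2398]
ee_rot: [-0.0, 0.232, 0.973, -0.0]
wrist_force: [0.2, 0.2, 0.1]
gripper_width: 0.093
finger_force: 0.0
```

Run:
```python
from h import *
c=get_calibration("wrist");s=monitor.get_state();im=camera("wrist");cv2.imwrite("pics/w1.png",im);np.savez("w1.npz",R=c["R"],t=c["t"],intrinsics=c["intrinsics"])
print(s["tool_pos"],s["ee_rot"],s["time_s"])
print(proj(c,np.array([.516,.315,.041])),proj(c,np.array([.516,.315,.12])))
```

```text
[0.51736483 0.31488569 0.23980074] [-4.91856025e-04  2.31584357e-01  9.72814627e-01 -3.80472720e-04] 0.9333
[254.2353371  170.75441274] [254.18889498 185.5120883 ]
```

View pics/w1.png

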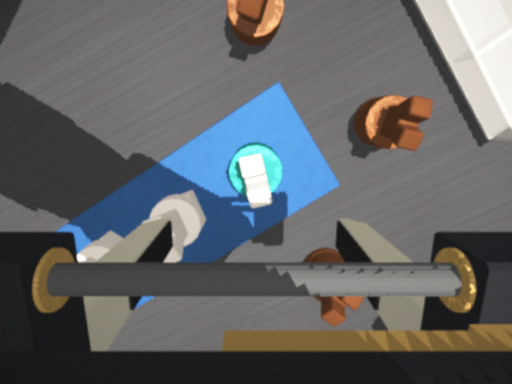

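The close look shows the teal collar around (256,172), with the white tail running from (250,155) to (262,205). A plain casting is at (180,220), and the gripper's fingers straddle the view.

Run:
```python
from h import *
c=dict(np.load("w1.npz"));im=cv2.imread("pics/w1.png");h=cv2.cvtColor(im,cv2.COLOR_BGR2HSV)
t=cv2.inRange(h,(75,90,50),(97,255,255)); t[:, :200]=0
p=cv2.findNonZero(t);print(blobs(t>0,3));e=cv2.minEnclosingCircle(p);print(e)
print("collar",plane(c,*e[0],.055),)
w=cv2.inRange(h,(0,0,150),(180,70,255));w[:, :225]=0;w[:,290:]=0;w[:140]=0;w[215:]=0
q=cv2.findNonZero(w);r=cv2.minAreaRect(q);print(r)
bx=cv2.boxPoints(r);P=np.array([plane(c,*b,.12) for b in bx]);print(P.round(4),P.mean(0))
d=[P[1]-P[0],P[2]-P[1]];d.sort(key=np.linalg.norm);l=d[1];print("len",[np.linalg.norm(x) for x in d],"long dir deg",np.degrees(np.arctan2(l[1],l[0])))
s=monitor.get_state();R=Ro.from_quat(s["ee_rot"],scalar_first=True);print("tool long dir",R.inv().apply(l/np.linalg.norm(l)))
```

```text
[(1270, np.float64(255.9), np.float64(166.1), 228, 143, 55, 53)]
((255.24319458007812, 169.9674835205078), 27.68082046508789)
collar [0.51348679 0.31756121 0.055     ]
((254.96444702148438, 180.26852416992188), (52.781185150146484, 24.776430130004883), 76.50426483154297)
[[0.4852 0.3126 0.12  ]
 [0.4904 0.3347 0.12  ]
 [0.5394 0.3234 0.12  ]
 [0.5342 0.3003 0.12  ]] [0.51232039 0.31776733 0.12      ]
len [np.float64(0.02273793655258842), np.float64(0.050246361323296455)] long dir deg -12.97517017265467
tool long dir [-0.9714717   0.23715308 -0.0010748 ]
```

>>> carry_out(deltas=[0.026,0.003,0.15,0,0,-0.119,0.6,0.026,0.003,0.3,0,0,-0.228,0.6,0.026,0.003,0.45,0,0,-0.228,0.6,0.026,0.003,0.6,0,0,-0.228,0.6,0.026,0.003,0.72,0,0,-0.228,0.6,0.026,0.003,0.8,0,0,-0.228,0.6,0.026,0.003,0.85,0,0,-0.228,0.6,0.026,0.003,0.85,0,0,-0.228,0.6])

```text
time_s: 1.65
tool_pos: [0.5103, 0.3191, 0.0689]
ee_rot: [-0.001, 0.112, 0.994, -0.001]
wrist_force: [-0.5, -0.4, 0.8]
gripper_width: 0.0559
finger_force: 0.0
```

>>> carry_out(deltas=[0,0,0,0,0,0,0.2,0,0,0,0,0,0,0,0,0,0,0,0,0,0,0,0,0,0,0,0,0,0,0,0,0,0,0,0,0,0,0,0,0,0,0], newtons=40)

```text
time_s: 2.15
tool_pos: [0.5121, 0.3189, 0.071]
ee_rot: [0.0, 0.113, 0.994, 0.0]
wrist_force: [-0.4, 0.4, -2.0]
gripper_width: 0.0218
finger_force: 40.0
```

>>> carry_out(deltas=[0,0,-0.1,0,0,0,0,0,0,-0.25,0,0,0,0,0,0,-0.4,0,0,0,0,0,0,-0.55,0,0,0,0,0,0,-0.7,0,0,0,0,0,0,-0.75,0,0,0,0,0,0,-0.75,0,0,0,0])

```text
time_s: 2.73
tool_pos: [0.5128, 0.3193, 0.2227]
ee_rot: [0.002, 0.113, 0.994, 0.001]
wrist_force: [-0.1, -0.4, -3.3]
gripper_width: 0.0222
finger_force: 40.0
```

>>> carry_out(deltas=[-0.03,-0.09,0,0,0,0,0,-0.08,-0.24,0,0,0,0,0,-0.14,-0.42,0,0,0,0,0,-0.2,-0.6,0,0,0,0,0,-0.26,-0.77,0,0,0,0,0,-0.304,-0.903,0,0,0,0,0])

```text
time_s: 3.23
tool_pos: [0.5298, 0.1267, 0.2181]
ee_rot: [-0.002, 0.113, 0.994, -0.001]
wrist_force: [0.5, -0.2, -2.2]
gripper_width: 0.0216
finger_force: 40.0
```

>>> carry_out(deltas=[-0.06,-0.18,0,0,0,0,0,-0.12,-0.36,0,0,0,0,0,-0.18,-0.54,0,0,0,0,0,-0.24,-0.72,0,0,0,0,0,-0.304,-0.903,0,0,0,0,0])

```text
time_s: 3.65
tool_pos: [0.5484, -0.062, 0.2181]
ee_rot: [-0.002, 0.113, 0.994, 0.0]
wrist_force: [0.1, 0.4, -3.4]
gripper_width: 0.0218
finger_force: 40.0
```

>>> carry_out(deltas=[-0.06,-0.18,0,0,0,0,0,-0.12,-0.36,0,0,0,0,0,-0.18,-0.54,0,0,0,0,0,-0.24,-0.72,0,0,0,0,0,-0.29,-0.86,0,0,0,0,0,-0.304,-0.903,0,0,0,0,0,-0.304,-0.903,0,0,0,0,0])

```text
time_s: 4.23
tool_pos: [0.5674, -0.2516, 0.2179]
ee_rot: [-0.002, 0.114, 0.993, 0.001]
wrist_force: [0.3, -0.0, -2.4]
gripper_width: 0.0222
finger_force: 40.0
```

Run:
```python
from h import *
c=get_calibration("wrist");s=monitor.get_state();im=camera("wrist");cv2.imwrite("pics/w2.png",im)
print(s);C={n:get_calibration(n) for n in("scene","side")}
a=camera("scene");b=camera("side")
def f(i,u,v): u=int(u);v=int(v);return cv2.resize(i[v-50:v+50,u-64:u+64],(384,300),interpolation=2)
X=np.array([.568,-.25,.14])
o=np.vstack([np.hstack([f(a,*proj(C["scene"],X)),f(b,*proj(C["side"],X))])])
w=cv2.resize(im,(400,300));o=cv2.copyMakeBorder(o,0,0,0,32,0)
cv2.imwrite("pics/m2.png",np.vstack([o,np.hstack([w,np.zeros((300,400,3),np.uint8)])]))
for n,i in(("scene",a),("side",b)):
    cv2.imwrite(f"pics/{n}2.png",i);h=cv2.cvtColor(i,cv2.COLOR_BGR2HSV)
    print(n,[x for x in blobs(cv2.inRange(h,(75,120,60),(95,255,255))>0,6)],proj(C[n],X))
```

```text
{'time_s': 4.2333, 'qpos': array([-4.92310572e-01,  4.82018367e-01,  1.45575414e+00, -2.10530855e-04,
        1.20722153e+00, -1.83431182e+00]), 'joint_velocities': array([ 0.05488181, -0.0312494 ,  0.03440067,  0.01324826,  0.00387551,
        0.0303584 ]), 'effort': array([ -2.41197713, -59.14146066, -31.88306808,  -0.17934864,
         0.06974275,  -0.37399912]), 'tool_pos': array([ 0.56744223, -0.25164877,  0.21785185]), 'ee_rot': array([-1.61696143e-03,  1.14110664e-01,  9.93466584e-01,  5.36140202e-04]), 'wrist_force': array([ 0.25664645, -0.01775574, -2.37385716]), 'ft_torque': array([ 0.00381746, -0.05197745, -0.00553842]), 'finger_force': 39.98285198584199, 'gripper_width': 0.02224553037073233}
scene [(844, np.float64(385.3), np.float64(357.7), 363, 331, 38, 53), (455, np.float64(502.0), np.float64(163.1), 489, 128, 23, 63), (223, np.float64(200.9), np.float64(144.8), 193, 136, 17, 17)] [201.89816    155.59073053]
side [(381, np.float64(291.7), np.float64(58.8), 284, 34, 14, 47), (244, np.float64(281.3), np.float64(245.7), 270, 239, 25, 14), (96, np.float64(3.0), np.float64(123.8), 0, 112, 8, 25)] [280.33940735 248.2294545 ]
```

View pics/m2.png

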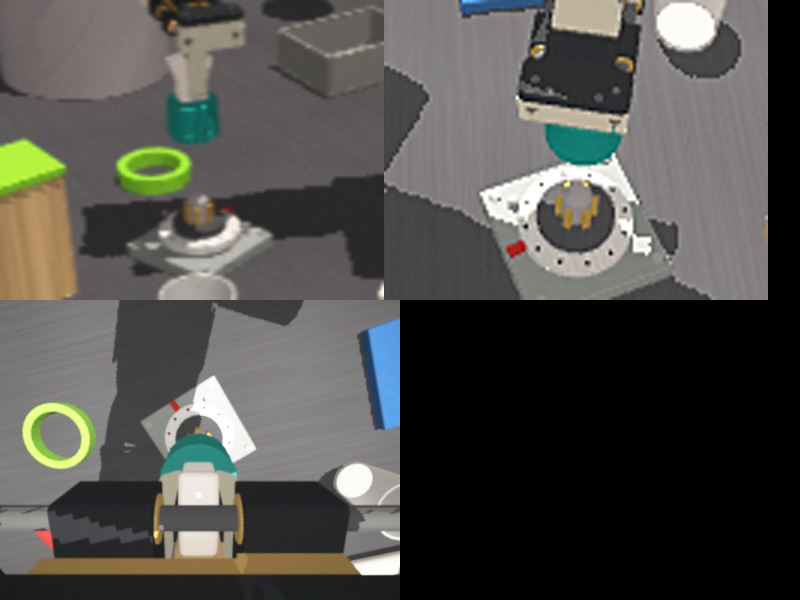

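The casting is held upright. Crop (193,115) shows it above the stand in the scene view, and crop (583,140) shows it in the side view, with the mandrel below at crop (577,205). The wrist view shows the collar at crop (199,455). I'll check the centring numerically.

Run:
```python
from h import *
C={n:get_calibration(n) for n in("scene","side","wrist")}
s=monitor.get_state();p=s["tool_pos"];print(p)
bb={"scene":(193,136,17,17),"side":(270,239,25,14)}
for n,b in bb.items():
    # edges of collar columns vs expected from cylinder centred at p
    th=np.linspace(0,6.28,90);P=[proj(C[n],np.array([p[0]+.03*np.cos(t),p[1]+.03*np.sin(t),z])) for t in th for z in(.166,.211)]
    P=np.array(P);print(n,"meas",b[0]-.5,b[0]+b[2]-.5,"bottom",b[1]+b[3]-.5,"pred",P.min(0),P.max(0))
    X=np.array([p[0],p[1],.189]);o=proj(C[n],X)
    print("px per mm x,y",(proj(C[n],X+[.01,0,0])-o)/10,(proj(C[n],X+[0,.01,0])-o)/10)
im=cv2.imread("pics/w2.png");h=cv2.cvtColor(im,cv2.COLOR_BGR2HSV)
print("wrist teal",blobs(cv2.inRange(h,(75,90,40),(97,255,255))>0,2))
P=np.array([proj(C["wrist"],np.array([p[0]+.03*np.cos(t),p[1]+.03*np.sin(t),z])) for t in th for z in(.166,.211)]);print(P.min(0),P.max(0))
# mandrel: brass teeth centroid & dark flange in first side/scene images
for n,(u,v) in(("scene",(203,169)),("side",(280,260.5))):
    im=cv2.imread(f"pics/{n}.png");h=cv2.cvtColor(im,cv2.COLOR_BGR2HSV)
    m=cv2.inRange(h,(15,110,80),(28,255,255))>0;k=np.zeros_like(m);v=int(v);u=int(u);k[v-10:v+25,u-18:u+18]=1
    q=np.argwhere(m&k);print(n,"brass cols",q[:,1].min(),q[:,1].max(),"rows",q[:,0].min(),q[:,0].max())
    P=np.array([proj(C[n],np.array([.568+.018*np.cos(t),-.25+.018*np.sin(t),z])) for t in th for z in(.048,.070)]);print("pred",P.min(0),P.max(0))
```

```text
[ 0.56800475 -0.24852251  0.21943281]
scene meas 192.5 209.5 bottom 152.5 pred [192.4462362  134.25507472] [210.11100487 152.9151449 ]
px per mm x,y [-0.24526815  0.06741604] [0.14312192 0.09780542]
side meas 269.5 294.5 bottom 252.5 pred [268.06577194 220.07476629] [294.9675594  252.68209862]
px per mm x,y [ 0.43097375 -0.01770986] [-0.03880259 -0.35771437]
wrist teal [(2933, np.float64(253.1), np.float64(197.1), 204, 172, 100, 55)]
[203.99322341 167.08840478] [305.21303913 275.36324049]
scene brass cols 198 207 rows 172 179
pred [198.03685579 170.20915125] [208.05645103 180.05767652]
side brass cols 273 287 rows 258 273
pred [271.70457008 257.01685902] [286.16474054 273.80650556]
```

>>> carry_out(deltas=[0,-0.0075,0.1,0,0,0,0,0,-0.0075,0.2,0,0,0,0,0,-0.0075,0.3,0,0,0,0,0,-0.0075,0.37,0,0,0,0,0,-0.0075,0.395,0,0,0,0,0,-0.0075,0.42,0,0,0,0,0,-0.0075,0.44,0,0,0,0,0,-0.0075,0.45,0,0,0,0,0,-0.0075,0.45,0,0,0,0])

```text
time_s: 5.13
tool_pos: [0.5682, -0.2513, 0.1309]
ee_rot: [0.0, 0.113, 0.994, -0.0]
wrist_force: [-0.5, 0.6, -3.0]
gripper_width: 0.0218
finger_force: 40.0
```

>>> carry_out(deltas=[0,0,0.015,0,0,0,0,0,0,0.03,0,0,0,0,0,0,0.035,0,0,0,0,0,0,0.04,0,0,0,0,0,0,0.04,0,0,0,0])

```text
time_s: 5.55
tool_pos: [0.568, -0.2515, 0.1229]
ee_rot: [-0.0, 0.113, 0.994, 0.0]
wrist_force: [-1.1, 1.9, 1.7]
gripper_width: 0.0218
finger_force: 40.0
```

>>> carry_out(deltas=[0,0,0.003,0,0,0,0,0,0,0.005,0,0,0,0,0,0,0.005,0,0,0,0])

```text
time_s: 5.8
tool_pos: [0.5681, -0.2515, 0.1229]
ee_rot: [0.0, 0.113, 0.994, -0.0]
wrist_force: [-4.7, 2.7, 10.1]
gripper_width: 0.0217
finger_force: 40.0
```

>>> carry_out(deltas=[0,0,0,0,0,0.03,0,0,0,0,0,0,0.06,0,0,0,0,0,0,0.09,0,0,0,0,0,0,0.12,0,0,0,0,0,0,0.15,0,0,0,0,0,0,0.15,0])

```text
time_s: 6.3
tool_pos: [0.5682, -0.2514, 0.1229]
ee_rot: [0.0, 0.191, 0.982, 0.0]
wrist_force: [-5.2, 3.9, 10.1]
gripper_width: 0.0216
finger_force: 40.0
```

>>> carry_out(deltas=[0,0,0,0,0,0.03,0,0,0,0,0,0,0.06,0,0,0,0,0,0,0.09,0,0,0,0,0,0,0.12,0,0,0,0,0,0,0.15,0,0,0,0,0,0,0.15,0])

```text
time_s: 6.8
tool_pos: [0.5682, -0.2512, 0.1228]
ee_rot: [0.0, 0.268, 0.964, 0.0]
wrist_force: [-4.5, 5.1, 11.9]
gripper_width: 0.0222
finger_force: 40.0
```

>>> carry_out(deltas=[0.003,0.001,0,0,0,0.03,0,0.003,0.001,0,0,0,0.06,0,0.003,0.001,0,0,0,0.09,0,0.003,0.001,0,0,0,0.12,0,0.003,0.001,0,0,0,0.15,0,0.003,0.001,0,0,0,0.15,0])

```text
time_s: 7.3
tool_pos: [0.568, -0.2509, 0.1227]
ee_rot: [0.001, 0.343, 0.94, 0.0]
wrist_force: [-2.4, 3.8, 7.4]
gripper_width: 0.0218
finger_force: 40.0
```

>>> carry_out(deltas=[0.001,0.001,0.002,0,0,0.03,0,0.001,0.001,0.002,0,0,0.06,0,0.001,0.001,0.002,0,0,0.09,0,0.001,0.001,0.002,0,0,0.12,0,0.001,0.001,0.002,0,0,0.15,0,0.001,0.001,0.002,0,0,0.15,0])

```text
time_s: 7.8
tool_pos: [0.5681, -0.2506, 0.1226]
ee_rot: [0.001, 0.415, 0.91, 0.0]
wrist_force: [-2.2, 3.3, 9.2]
gripper_width: 0.0217
finger_force: 40.0
```

```bash
python3 -c "
from rig import monitor
s=monitor.get_state();print(s['wrist_force'],s['ft_torque'],s['tool_pos'])"
```

```text
[-2.2413381   3.31051625  9.15660259] [0.85917363 0.72718632 0.11229519] [ 0.56814145 -0.25064336  0.12260595]
```

>>> carry_out(deltas=[0.001,0.001,0,0,0,0.03,0,0.001,0.001,0,0,0,0.06,0,0.001,0.001,0,0,0,0.09,0,0.001,0.001,0,0,0,0.12,0,0.001,0.001,0,0,0,0.15,0,0.001,0.001,0,0,0,0.15,0])

```text
time_s: 8.3
tool_pos: [0.5682, -0.2504, 0.1226]
ee_rot: [0.001, 0.485, 0.874, 0.0]
wrist_force: [-2.4, 3.5, 11.1]
gripper_width: 0.0219
finger_force: 40.0
```

>>> carry_out(deltas=[0.001,0.001,0,0,0,0.03,0,0.001,0.001,0,0,0,0.06,0,0.001,0.001,0,0,0,0.09,0,0.001,0.001,0,0,0,0.12,0,0.001,0.001,0,0,0,0.15,0,0.001,0.001,0,0,0,0.15,0])

```text
time_s: 8.8
tool_pos: [0.5682, -0.25, 0.1216]
ee_rot: [0.001, 0.552, 0.834, 0.0]
wrist_force: [2.2, 2.6, -1.8]
gripper_width: 0.0217
finger_force: 40.0
```

The vertical force fell to free weight and z dropped, so the teeth appear to be meshing. I'll push down gently.

>>> carry_out(deltas=[0,0,0.005,0,0,0,0,0,0,0.01,0,0,0,0,0,0,0.01,0,0,0,0])

```text
time_s: 9.05
tool_pos: [0.5679, -0.2498, 0.119]
ee_rot: [0.0, 0.551, 0.834, 0.0]
wrist_force: [2.8, 4.0, -1.8]
gripper_width: 0.0219
finger_force: 40.0
```

```bash
python3 -c "
from rig import monitor
s=monitor.get_state();print(s['wrist_force'],s['ft_torque'],s['tool_pos'])"
```

```text
[ 2.77240903  4.01310677 -1.79896034] [ 0.95792326 -0.73560581 -0.09886072] [ 0.56794293 -0.249823    0.11895281]
```

>>> carry_out(deltas=[0.001,0.002,0.015,0,0,0,0,0.001,0.002,0.03,0,0,0,0,0.001,0.002,0.045,0,0,0,0,0.001,0.002,0.06,0,0,0,0,0.001,0.002,0.07,0,0,0,0,0.001,0.002,0.07,0,0,0,0])

```text
time_s: 9.55
tool_pos: [0.5681, -0.2495, 0.1045]
ee_rot: [-0.0, 0.552, 0.834, 0.0]
wrist_force: [4.2, 3.2, -3.0]
gripper_width: 0.0217
finger_force: 40.0
```

>>> carry_out(deltas=[0.001,0.003,0.008,0,0,0,0,0.001,0.003,0.013,0,0,0,0,0.001,0.003,0.018,0,0,0,0,0.001,0.003,0.021,0,0,0,0,0.001,0.003,0.021,0,0,0,0])

```text
time_s: 9.97
tool_pos: [0.5683, -0.2494, 0.101]
ee_rot: [-0.0, 0.552, 0.834, -0.0]
wrist_force: [1.7, 3.5, 0.1]
gripper_width: 0.0219
finger_force: 40.0
```

>>> carry_out(deltas=[0,0,0.004,0,0,0,0,0,0,0.008,0,0,0,0,0,0,0.008,0,0,0,0])

```text
time_s: 10.22
tool_pos: [0.5685, -0.2494, 0.1009]
ee_rot: [0.0, 0.552, 0.834, -0.0]
wrist_force: [-4.6, 6.6, 15.0]
gripper_width: 0.0217
finger_force: 40.0
```

```bash
python3 -c "
from rig import monitor
s=monitor.get_state();print(s['wrist_force'],s['ft_torque'],s['tool_pos'])"
```

```text
[-4.59642027  6.61339174 14.95650814] [ 1.20509589  0.88500114 -0.06008388] [ 0.56845486 -0.24944024  0.10092819]
```

>>> carry_out(deltas=[0,0,-0.004,0,0,0.03,0,0,0,-0.004,0,0,0.08,0,0,0,-0.004,0,0,0.13,0,0,0,-0.004,0,0,0.18,0,0,0,-0.004,0,0,0.23,0,0,0,-0.004,0,0,0.28,0,0,0,-0.004,0,0,0.32,0])

```text
time_s: 10.8
tool_pos: [0.5691, -0.2488, 0.101]
ee_rot: [0.0, 0.683, 0.73, 0.0]
wrist_force: [3.0, 8.5, 5.8]
gripper_width: 0.0226
finger_force: 42.3
```

```bash
cat > st.py <<'E'
from rig import monitor
import numpy as np
s=monitor.get_state();print(s['wrist_force'].round(1),s['ft_torque'].round(3),s['tool_pos'].round(4),"yaw",np.degrees(2*np.arctan2(s['ee_rot'][1],s['ee_rot'][2])).round(2),s['qpos'][5])
E
python3 st.py
```

```text
[3.  8.5 5.8] [ 1.616 -0.396  1.301] [ 0.5691 -0.2488  0.101 ] yaw 86.18 -0.5544026882733203
```

```bash
python3 - <<'E'
from h import *
C={n:get_calibration(n) for n in("scene","side")}
cv2.imwrite("pics/side3.png",camera("side"));cv2.imwrite("pics/scene3.png",camera("scene"))
for n in C:
  for k in ("","2","3"):
    h=cv2.cvtColor(cv2.imread(f"pics/{n}{k}.png"),cv2.COLOR_BGR2HSV);m=cv2.inRange(h,(0,150,80),(8,255,255))|cv2.inRange(h,(172,150,80),(180,255,255))
    u,v=proj(C[n],np.array([.568,-.25,.03])).astype(int);k2=np.zeros_like(m);k2[v-25:v+25,u-35:u+35]=255
    b=blobs((m&k2)>0,2,2)
    if b:
        P=plane(C[n],b[0][1],b[0][2],.03)-[.569,-.25,.03];print(n,k,b[0][:3],P.round(3),np.degrees(np.arctan2(P[1],P[0])))
a=cv2.imread("pics/scene3.png");b=cv2.imread("pics/side3.png")
f=lambda i,x,y:cv2.resize(i[y:y+75,x:x+100],(400,300),interpolation=2)
cv2.imwrite("pics/m3.png",np.hstack([f(a,155,125),f(b,230,225)]))
E
python3 st.py
```

```text
scene  (3, np.float64(212.0), np.float64(174.0)) [-0.059 -0.034  0.   ] -150.38863993252275
scene 2 (4, np.float64(212.2), np.float64(174.2)) [-0.059 -0.032  0.   ] -151.65626212806362
side  (21, np.float64(259.6), np.float64(280.4)) [-0.051 -0.025 -0.   ] -154.51750748398862
side 2 (21, np.float64(259.6), np.float64(280.4)) [-0.051 -0.025 -0.   ] -154.51750748398862
side 3 (18, np.float64(257.7), np.float64(266.8)) [-0.054  0.015  0.   ] 164.42270842755363
[2.7 8.5 6.3] [ 1.648 -0.534  1.163] [ 0.5691 -0.2488  0.101 ] yaw 86.11 -0.5555204944145101
```

View pics/m3.png

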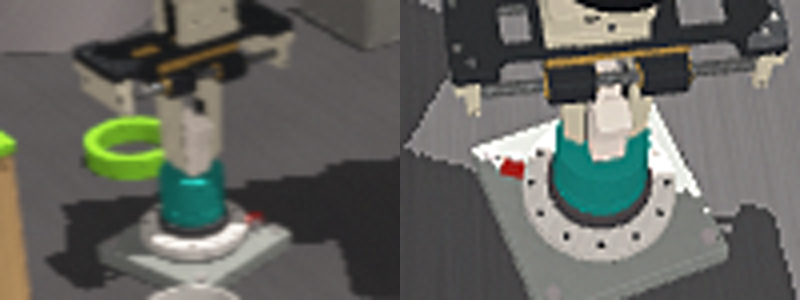

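The wrist moment rose to about 1.2 N m, against roughly 0.15 N m while it was turning freely, so the turntable is at its stop. The pointer is at crop (510,167), about 41° clockwise from where it began, and the collar sits on the flange at crop (600,185). I'll relax a little within the tooth play, then confirm.

>>> carry_out(deltas=[0,0,0,0,0,-0.02,0,0,0,0,0,0,-0.04,0,0,0,0,0,0,-0.05,0,0,0,0,0,0,-0.05,0])

```text
time_s: 11.23
tool_pos: [0.569, -0.2488, 0.101]
ee_rot: [0.0, 0.663, 0.749, 0.001]
wrist_force: [1.5, 8.0, 6.8]
gripper_width: 0.0218
finger_force: 39.7
```

```bash
python3 st.py
```

```text
[1.5 8.  6.8] [ 1.519 -0.354  0.25 ] [ 0.569  -0.2488  0.101 ] yaw 83.07 -0.6090989374416091
```

>>> carry_out(deltas=[0,0,0,0,0,0.015,0,0,0,0,0,0,0.03,0,0,0,0,0,0,0.035,0,0,0,0,0,0,0.035,0])

```text
time_s: 11.57
tool_pos: [0.5691, -0.2488, 0.101]
ee_rot: [0.0, 0.677, 0.736, 0.0]
wrist_force: [1.6, 8.6, 6.7]
gripper_width: 0.0224
finger_force: 41.1
```

```bash
python3 st.py
```

```text
[1.6 8.6 6.7] [ 1.62  -0.486  0.971] [ 0.5691 -0.2488  0.101 ] yaw 85.16 -0.5722238855110253
```

The moment rises from 0.25 to 0.97 N m over 2°, which confirms the firm stop. I'll relax and let go.

>>> carry_out(deltas=[0.004,0,0,0,0,-0.03,0,0.004,0,0,0,0,-0.03,0,0.004,0,0,0,0,-0.03,0.3,0.004,0,0,0,0,-0.03,0.6,0.004,0,0,0,0,-0.03,0.6,0.004,0,0,0,0,-0.03,0.6])

```text
time_s: 12.07
tool_pos: [0.5681, -0.2489, 0.1]
ee_rot: [-0.0, 0.666, 0.746, -0.0]
wrist_force: [0.4, -0.3, -0.3]
gripper_width: 0.0433
finger_force: 0.0
```

>>> carry_out(deltas=[0,0,-0.05,0,0,0,0.6,0,0,-0.15,0,0,0,0.6,0,0,-0.3,0,0,0,0.6,0,0,-0.45,0,0,0,0.6,0,0,-0.6,0,0,0,0.6,0,0,-0.75,0,0,0,0.6,0,0,-0.75,0,0,0,0.6])

```text
time_s: 12.65
tool_pos: [0.5702, -0.2497, 0.2573]
ee_rot: [0.005, 0.666, 0.746, 0.001]
wrist_force: [0.7, -0.7, 0.4]
gripper_width: 0.0559
finger_force: 0.0
```

```bash
python3 st.py
python3 - <<'E'
from h import *
C={n:get_calibration(n) for n in("scene","side")}
a=camera("scene");b=camera("side")
for n,i in(("scene",a),("side",b)):
    h=cv2.cvtColor(i,cv2.COLOR_BGR2HSV);m=cv2.inRange(h,(0,150,80),(8,255,255))|cv2.inRange(h,(172,150,80),(180,255,255))
    u,v=proj(C[n],np.array([.568,-.25,.03])).astype(int);k2=np.zeros_like(m);k2[v-25:v+25,u-35:u+35]=255
    for q in blobs((m&k2)>0,1,2):
        P=plane(C[n],q[1],q[2],.03)-[.569,-.25,.03];print(n,q[:3],np.degrees(np.arctan2(P[1],P[0])))
    print("teal",[x[3:] for x in blobs(cv2.inRange(h,(75,120,60),(95,255,255))>0,6) if abs(x[1]-u)<30])
    th=np.linspace(0,6.28,90);P=np.array([proj(C[n],np.array([.569+.03*np.cos(t),-.25+.03*np.sin(t),z])) for t in th for z in(.048,.094)]);print("pred",P.min(0),P.max(0))
f=lambda i,x,y:cv2.resize(i[y:y+75,x:x+100],(400,300),interpolation=2)
cv2.imwrite("pics/m4.png",np.hstack([f(a,155,125),f(b,230,225)]))
E
```

```text
[ 0.7 -0.7  0.4] [-0.056  0.034  0.002] [ 0.5702 -0.2497  0.2573] yaw 83.46 -0.6014984952642212
scene (4, np.float64(218.5), np.float64(178.0)) 173.0054552835003
teal [(195, 165, 17, 17)]
pred [194.12258181 163.11938356] [211.04158872 181.75563696]
side (19, np.float64(257.8), np.float64(266.7)) 164.06716838067774
teal [(268, 250, 25, 29), (288, 34, 10, 35)]
pred [267.43842928 247.94146984] [291.94354529 278.03886699]
```

View pics/m4.png

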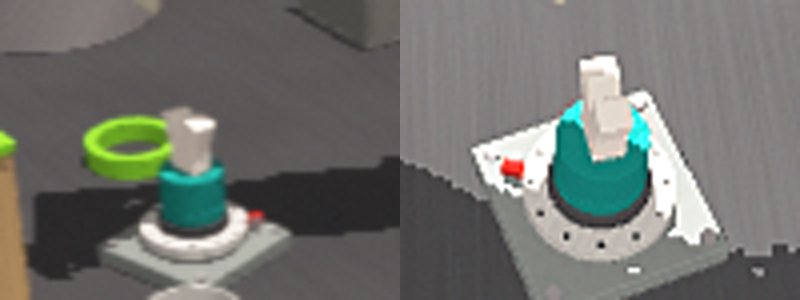

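The casting stands upright and released. Its collar sits on the flange at crop (600,180), and the measured collar matches the fully-home prediction to about 1–2 px. The pointer hasn't moved, at crop (512,167).

```bash
python3 -c "
from rig import bot
print(bot.sign_off())"
```

```text
the job is handed in; nothing more can be done
None
```

The casting is meshed and fully home on the flange, the turntable was turned clockwise until the moment rose firmly at its stop, and the casting was released and the job handed in at about 13 s; no verdict came back.

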